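Restock the seasoning rack of the pizza line

TASK

Move the four full seasoning shakers from the white filling tray into the empty back row of the steel rack, in the same order as the shakers in use in its front row, so that each full one stands in the cell right behind the one with the same lid colour. Keep them upright and lower them in, do not drop them, and leave the shakers in use where they stand.

Things in the scene. Friction and masses are not known exactly. Their poses are not given: they have to be found in the camera images.
- tray: White plastic filling tray, 85 (x) by 331 (y) by 34 mm high, fixed, yaw within 0.2 rad, left or right of the robot. Origin: centre of its underside, on the table. One row of four cells, centres at x = 0, y = -123, -41, 41, 123 mm; cell floor 4 mm up, walls 3 mm thick, rim 34 mm up, 79 mm square inside. At the start a full shaker stands in each cell, near its centre.
- rack: Stainless steel rack, 167 (x) by 331 (y) by 34 mm high, fixed, yaw within 0.2 rad, at the other side. Origin: centre of its underside, on the table. Cells as in the tray, in two rows: front row (towards the robot, shakers in use) at x = -41, back row (away from the robot, empty) at x = 41 mm, both at y = -123, -41, 41, 123 mm. Behind a shaker means the back cell of equal y.
- full_green_mid (a point): Full oregano shaker with a green lid: upright clear plastic cylinder, 50 mm across, 110 mm tall with its lid, with a plain white paper band; 0.13 to 0.27 kg. The point is its centre, 55 mm above its underside; z up, any yaw. Straight-sided from 2 to 105 mm: grip it from above across its diameter, above the cell's rim.
- full_red_mid (a point): Full chilli shaker with a red lid: upright clear plastic cylinder, 50 mm across, 110 mm tall with its lid, with a plain white paper band; 0.13 to 0.27 kg. The point is its centre, 55 mm above its underside; z up, any yaw. Straight-sided from 2 to 105 mm: grip it from above across its diameter, above the cell's rim.
- full_yellow_mid (a point): Full garlic powder shaker with a yellow lid: upright clear plastic cylinder, 50 mm across, 110 mm tall with its lid, with a plain white paper band; 0.13 to 0.27 kg. The point is its centre, 55 mm above its underside; z up, any yaw. Straight-sided from 2 to 105 mm: grip it from above across its diameter, above the cell's rim.
- full_blue_mid (a point): Full salt shaker with a blue lid: upright clear plastic cylinder, 50 mm across, 110 mm tall with its lid, with a plain white paper band; 0.13 to 0.27 kg. The point is its centre, 55 mm above its underside; z up, any yaw. Straight-sided from 2 to 105 mm: grip it from above across its diameter, above the cell's rim.
- used_green_mid (a point): Oregano shaker in use, with a green lid: same shape (50 mm across, 110 mm tall), a third full, no paper band; stands near the centre of a front-row cell of the steel rack. The point is its centre, 55 mm above its underside. Not to be moved; the full green-lidded one goes behind it.
- used_red_mid (a point): Chilli shaker in use, with a red lid: same shape (50 mm across, 110 mm tall), a third full, no paper band; stands near the centre of a front-row cell of the steel rack. The point is its centre, 55 mm above its underside. Not to be moved; the full red-lidded one goes behind it.
- used_yellow_mid (a point): Garlic powder shaker in use, with a yellow lid: same shape (50 mm across, 110 mm tall), a third full, no paper band; stands near the centre of a front-row cell of the steel rack. The point is its centre, 55 mm above its underside. Not to be moved; the full yellow-lidded one goes behind it.
- used_blue_mid (a point): Salt shaker in use, with a blue lid: same shape (50 mm across, 110 mm tall), a third full, no paper band; stands near the centre of a front-row cell of the steel rack. The point is its centre, 55 mm above its underside. Not to be moved; the full blue-lidded one goes behind it.

How it is judged (in metres and radians):
At the end, for the whole second after the job is handed in: Each full shaker stands upright (0.08 rad), at rest and let go on the floor of a back-row cell of the rack (16 mm from its centre each way, height within 6 mm), in the lane of the shaker in use with its lid colour; those in use still stand upright in their front cells (x of full_green_mid in the frame of rack between 0.025 and 0.057 m and z of full_green_mid in the frame of rack between 0.053 and 0.065 m and ((y of full_green_mid in the frame of rack between -0.139 and -0.107 m and y of used_green_mid in the frame of rack between -0.139 and -0.107 m) or (y of full_green_mid in the frame of rack between -0.057 and -0.025 m and y of used_green_mid in the frame of rack between -0.057 and -0.025 m) or (y of full_green_mid in the frame of rack between 0.025 and 0.057 m and y of used_green_mid in the frame of rack between 0.025 and 0.057 m) or (y of full_green_mid in the frame of rack between 0.107 and 0.139 m and y of used_green_mid in the frame of rack between 0.107 and 0.139 m)) and x of used_green_mid in the frame of rack between -0.057 and -0.025 m and angle between each of full_green_mid, used_green_mid, full_red_mid, used_red_mid, full_yellow_mid, used_yellow_mid, full_blue_mid, used_blue_mid's own z axis and vertical below 0.08 rad and linear speed of each of full_green, used_green, full_red, used_red, full_yellow, used_yellow, full_blue, used_blue below 0.02 m/s and x of full_red_mid in the frame of rack between 0.025 and 0.057 m and z of full_red_mid in the frame of rack between 0.053 and 0.065 m and ((y of full_red_mid in the frame of rack between -0.139 and -0.107 m and y of used_red_mid in the frame of rack between -0.139 and -0.107 m) or (y of full_red_mid in the frame of rack between -0.057 and -0.025 m and y of used_red_mid in the frame of rack between -0.057 and -0.025 m) or (y of full_red_mid in the frame of rack between 0.025 and 0.057 m and y of used_red_mid in the frame of rack between 0.025 and 0.057 m) or (y of full_red_mid in the frame of rack between 0.107 and 0.139 m and y of used_red_mid in the frame of rack between 0.107 and 0.139 m)) and x of used_red_mid in the frame of rack between -0.057 and -0.025 m and x of full_yellow_mid in the frame of rack between 0.025 and 0.057 m and z of full_yellow_mid in the frame of rack between 0.053 and 0.065 m and ((y of full_yellow_mid in the frame of rack between -0.139 and -0.107 m and y of used_yellow_mid in the frame of rack between -0.139 and -0.107 m) or (y of full_yellow_mid in the frame of rack between -0.057 and -0.025 m and y of used_yellow_mid in the frame of rack between -0.057 and -0.025 m) or (y of full_yellow_mid in the frame of rack between 0.025 and 0.057 m and y of used_yellow_mid in the frame of rack between 0.025 and 0.057 m) or (y of full_yellow_mid in the frame of rack between 0.107 and 0.139 m and y of used_yellow_mid in the frame of rack between 0.107 and 0.139 m)) and x of used_yellow_mid in the frame of rack between -0.057 and -0.025 m and x of full_blue_mid in the frame of rack between 0.025 and 0.057 m and z of full_blue_mid in the frame of rack between 0.053 and 0.065 m and ((y of full_blue_mid in the frame of rack between -0.139 and -0.107 m and y of used_blue_mid in the frame of rack between -0.139 and -0.107 m) or (y of full_blue_mid in the frame of rack between -0.057 and -0.025 m and y of used_blue_mid in the frame of rack between -0.057 and -0.025 m) or (y of full_blue_mid in the frame of rack between 0.025 and 0.057 m and y of used_blue_mid in the frame of rack between 0.025 and 0.057 m) or (y of full_blue_mid in the frame of rack between 0.107 and 0.139 m and y of used_blue_mid in the frame of rack between 0.107 and 0.139 m)) and x of used_blue_mid in the frame of rack between -0.057 and -0.025 m); the robot touches nothing.
It fails at once if a shaker in use is taken or knocked out of place (more than 30 mm) or leans over (0.4 rad) (distance of any of used_green_mid, used_red_mid, used_yellow_mid, used_blue_mid from where it was at the start of the episode above 0.03 m or angle between any of used_green_mid, used_red_mid, used_yellow_mid, used_blue_mid's own z axis and vertical above 0.4 rad).
It fails at once if a full shaker is tipped more than 0.7 rad, so that it spills (angle between any of full_green_mid, full_red_mid, full_yellow_mid, full_blue_mid's own z axis and vertical above 0.7 rad).
It fails at once if a full shaker is dropped (falls, not held, faster than 0.8 m/s: more than about 30 mm) ((linear speed of full_green above 0.8 m/s and contact force between the fingers and full_green below 0.2 N) or (linear speed of full_red above 0.8 m/s and contact force between the fingers and full_red below 0.2 N) or (linear speed of full_yellow above 0.8 m/s and contact force between the fingers and full_yellow below 0.2 N) or (linear speed of full_blue above 0.8 m/s and contact force between the fingers and full_blue below 0.2 N)).
It also fails if it takes over 99 s, if anything falls off the work surface, if the arm or the gripper's body presses on something with over 40 N, if the wrist force passes 120 N, or if a joint passes its speed limit or range.

ROBOT

A 7-joint arm with a two-finger parallel gripper is mounted at the origin on the work surface. World frame = base frame: x ahead of the robot, y to its left, z up, the work surface at z = 0. Lengths are in m, angles in degrees, forces in N, time in s.
With the tool pointing down it reaches from about 0.35 to 0.775 m from the base axis. Payload 3.1 kg.
Tool frame: the origin (TCP) lies on the centre line of the jaws, within the pads' length; the fingertips stand 17 mm ahead of it and the grasp point (between the pads) lies 2 mm behind it (robot.tip_reach is the distance from the TCP to the fingertips, in m); z points along the fingers, y is the direction in which the jaws open and shut (so a half turn about z gives the same grasp; the last joint's range is limited). The gripper opens to 85 mm and grips with 20 to 120 N. Pads are 22 mm wide; open, the fingers measure 114 mm over their backs; the gripper's body (76 mm by 85 mm) begins 54 mm behind the grasp point. The pads swing forward as they close: fully open they stand 13 mm farther back than shut.
Start: joints at [-66.331, 17.813, 0.802, 86.603, -0.252, 75.585, -1.558], TCP at [0.242, 0.494, 0.248] pointing down, gripper open.
Joint ranges: [-154.91, 154.91], [-16.99, 109.72], [-72.82, 74.43], [7.12, 147.25], [-82.49, 262.49], [11.32, 116.49], [-174.64, 174.64]. Speed limits (degrees/s): [159.86, 159.86, 180, 180, 180, 180, 180].

INTERFACE

Orientations are given as [roll, pitch, yaw] about the fixed x, y, z axes, in that order (R = Rz(yaw) Ry(pitch) Rx(roll)).
In Python, from station import robot, fingers, vision, workorder, recognise gives the robot as it stands. Calls block until the motion is done:
- robot.move_to(position, orientation): joint-space move of the TCP to a pose.
- robot.line_to(position, orientation=None, velocity=0.15, f_stop=None): straight line of the TCP; orientation=None keeps the orientation; velocity is the mean speed in m/s. With f_stop (N) it stops when the force on the tool has changed by that much, and returns True; else False.
- robot.move_j(angles): joint-space move.
- fingers.gripper_to(opening, force=None): opening from 0.0 (shut) to 1.0 (fully open); force is the grip in N (None keeps the last); returns when the fingers have stopped.
- robot.pause(seconds).
- robot.inverse_kinematics(position, orientation): joint angles nearest the present ones, or None.
- vision.grab_frame(name): name is "scene" or "top" or "wrist"; returns the picture (400x640x3 uint8, red, green, blue); there is no depth.
- vision.calibration(name): a dict with "mtx" (3x3 intrinsics, pixels), "extrinsics" (4x4, takes a point from world to camera coordinates); the wrist camera has in their place "T_tool_cam" (4x4, takes a point from camera to tool coordinates, whose origin is the TCP and whose axes are the flange's). Camera axes: x right, y up, looking along -z (the intrinsics and any distortion apply to the point x, -y, -z); pixel columns grow to the right and rows downward; lengths in m; the calibration is good to about 2 mm. A picture is of the moment at which its call begins: read the wrist's pose just before it. calibration takes no time and is no camera call.
A pose or a line that the arm cannot do raises robot.PlanningError and nothing moves.
- workorder.close_job(): hands the job in, once; it reports no verdict.
Trained networks look in the newest picture that a camera, given by its name, has taken for a name from the list of things; names that differ only in an ending like _2 or _b are one class to them, and where a whole thing is asked for, a point or a joint stands for the part that bears it (a point fixed in the world has none). Each returns a list of dicts, best first, with "p" (0 to 1); they miss things now and then, are a little off and sometimes report something else, mostly with a low value. They report only what shows in the picture. A call takes as long as a camera call.
- recognise(label, camera): "rect" ([centre column, centre row, width, height] in pixels, round what is visible of it).
Readings, each from a call of its own:
- robot.current_time_s(): time.
- robot.current_joint_positions(): joint angles.
- robot.current_dq(): joint speeds.
- robot.current_joint_torque(): joint torques, N m.
- robot.current_tool_pos(): TCP position.
- robot.current_eef_rot(): TCP orientation.
- robot.current_contact_force(): force on the tool from outside, world axes, zero at the start.
- robot.current_torque(): the same for the moment, N m.
- robot.current_finger_gap(): opening from 0.0 (shut) to 1.0 (fully open).
Only numpy, scipy, OpenCV 4.12 (cv2) and the standard library are available. Lean on these libraries where they do the work, as an engineer would, in place of code of your own. Each camera call takes 0.05 s, during which the arm holds its last target. There are 200 camera calls.

## Working session

There is one attempt and no reset: what is moved stays moved. The work goes in short steps, each a Python script; the robot and the scene stay as the last script left them, time stands still between calls to the robot, and variables do not carry over. Pictures are saved under pics/ and viewed, about 12 in all and at most 16, crops included, and the job is handed in when it is done.

```bash
mkdir -p pics
python3 - <<'E'
from station import robot, fingers, vision, workorder, recognise
import cv2, numpy as np
for c in ["scene","top"]:
    im=vision.grab_frame(c); cv2.imwrite(f"pics/{c}0.png",im[:,:,::-1])
    k=vision.calibration(c); print(c,k)
    for n in ["tray","rack"]+[f"{a}_{b}_mid" for a in("full","used") for b in("green","red","yellow","blue")]:
        print(n,[(np.round(d["rect"]).tolist(),round(d["p"],2)) for d in recognise(n,c)][:3])
print(vision.calibration("wrist"), robot.current_time_s(), robot.current_eef_rot())
E
```

```text
scene {'mtx': array([[520.02892737,   0.        , 331.39380493],
       [  0.        , 520.02892737, 188.73816771],
       [  0.        ,   0.        ,   1.        ]]), 'extrinsics': array([[ 0.84287976,  0.53802346, -0.00919082, -0.39970553],
       [-0.4321516 ,  0.68699797,  0.58419071,  0.16458523],
       [ 0.32062238, -0.4884307 ,  0.81156438, -1.57745258],
       [ 0.        ,  0.        ,  0.        ,  1.        ]])}
tray [([278.0, 264.0, 94.0, 124.0], 0.94), ([363.0, 146.0, 19.0, 35.0], 0.28)]
rack [([380.0, 152.0, 90.0, 103.0], 0.9)]
full_green_mid [([255.0, 293.0, 30.0, 44.0], 0.96), ([298.0, 212.0, 19.0, 37.0], 0.63)]
full_red_mid [([270.0, 266.0, 29.0, 37.0], 0.57)]
full_yellow_mid [([299.0, 214.0, 18.0, 37.0], 0.56), ([385.0, 104.0, 19.0, 35.0], 0.3)]
full_blue_mid [([287.0, 237.0, 24.0, 39.0], 0.64)]
used_green_mid [([360.0, 165.0, 18.0, 35.0], 0.93)]
used_red_mid [([376.0, 126.0, 22.0, 34.0], 0.89), ([386.0, 105.0, 17.0, 35.0], 0.61)]
used_yellow_mid [([365.0, 143.0, 21.0, 37.0], 0.67)]
used_blue_mid [([385.0, 105.0, 18.0, 35.0], 0.74)]
top {'mtx': array([[431.6417929
[... 872 characters left out ...]
222.0, 36.0, 24.0], 0.62)]
used_yellow_mid [([240.0, 211.0, 25.0, 27.0], 0.63)]
used_blue_mid [([177.0, 235.0, 37.0, 26.0], 0.96)]
{'mtx': array([[287.93676714,   0.        , 316.18263069],
       [  0.        , 287.93676714, 200.05872515],
       [  0.        ,   0.        ,   1.        ]]), 'T_tool_cam': array([[-5.67694322e-04,  9.46750018e-01,  3.21969069e-01,
         8.27315121e-02],
       [ 9.99999817e-01,  4.69470433e-04,  3.82717129e-04,
         7.27751077e-05],
       [ 2.11182491e-04,  3.21969227e-01, -9.46750111e-01,
        -1.26447868e-01],
       [ 0.00000000e+00,  0.00000000e+00,  0.00000000e+00,
         1.00000000e+00]])} 1.1 [1.79996473e+02 5.09407143e-04 1.53950321e+02]
```

Run:
```python
import cv2
im=cv2.imread("pics/top0.png"); cv2.imwrite("pics/topc.png",cv2.resize(im[120:290,130:490],None,fx=2.2,fy=2.2,interpolation=cv2.INTER_CUBIC))
```

```text
(no output)
```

View pics/topc.png

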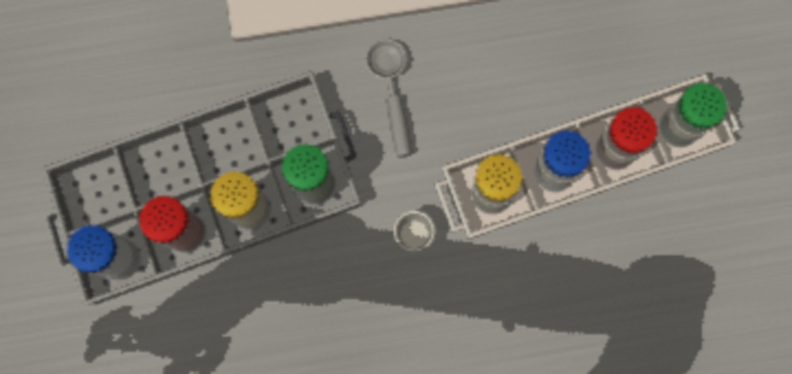

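View pics/scene0.png

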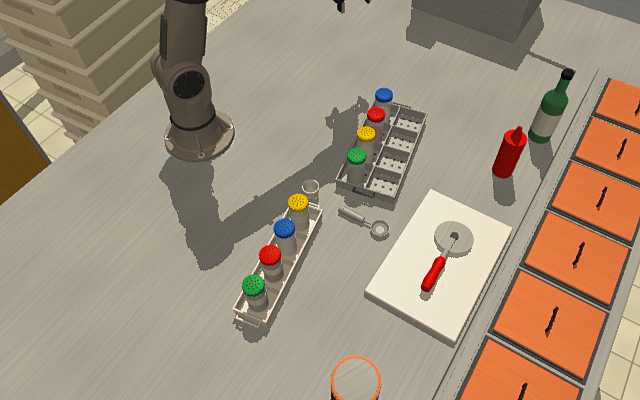

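Top view (crop/2.2+(130,120)): the rack is at +y, front row from +y to −y blue, red, yellow, green. The tray is at −y with yellow, blue, red, green. Network boxes agree apart from some low-score confusion. Now I'll measure lids by colour and tray and rack by rim corners.

```bash
cat > h.py <<'E'
import numpy as np, cv2
from station import robot, fingers, vision, workorder, recognise
def ray(px,K,E):
    "camera centre and world ray; E = world->camera (x right,y up,-z ahead)"
    d=np.array([(px[0]-K[0,2])/K[0,0],-(px[1]-K[1,2])/K[1,1],-1.])
    R=E[:3,:3]; return -R.T@E[:3,3], R.T@d
def onz(px,z,K,E):
    c,d=ray(px,K,E); return (c+d*(z-c[2])/d[2])
HUE={"green":[(45,85)],"red":[(0,6),(174,180)],"yellow":[(18,32)],"blue":[(100,125)]}
def lids(im,box=None):
    "colour blobs -> {colour:[(col,row,area)]} biggest first"
    hsv=cv2.cvtColor(im,cv2.COLOR_RGB2HSV); out={}
    for c,rs in HUE.items():
        m=sum((cv2.inRange(hsv,(a,130,70),(b,255,255)) for a,b in rs))
        m=cv2.morphologyEx(m.astype(np.uint8),cv2.MORPH_CLOSE,np.ones((3,3)))
        n,_,st,ce=cv2.connectedComponentsWithStats(m)
        out[c]=sorted([(*ce[i],st[i,4],*st[i,:4]) for i in range(1,n) if st[i,4]>60],key=lambda t:-t[2])
    return out
E
python3 - <<'E'
from h import *
for cam in("top","scene"):
    im=cv2.imread(f"pics/{cam}0.png")[:,:,::-1].copy(); k=vision.calibration(cam); K,E=k["mtx"],k["extrinsics"]
    for c,l in lids(im).items():
        for b in l[:4]: print(cam,c,np.round(b[:3]),np.round(onz(b[:2],.112,K,E)*1000))
k=vision.calibration("top");K,E=k["mtx"],k["extrinsics"]
for n,q,L in(("rack",[(48,168),(315,73),(357,205),(90,300)],[(83.5,165.5),(83.5,-165.5),(-83.5,-165.5),(-83.5,165.5)]),("tray",[(443,168),(708,75),(738,138),(468,236)],[(42.5,165.5),(42.5,-165.5),(-42.5,-165.5),(-42.5,165.5)])):
    P=np.array([onz(np.array(p)/2.2+(130,120),.034,K,E)[:2]*1000 for p in q]);L=np.array(L)
    c=P.mean(0);H=L.T@(P-c);yaw=np.arctan2(H[0,1]-H[1,0],H[0,0]+H[1,1]);R=np.array([[np.cos(yaw),-np.sin(yaw)],[np.sin(yaw),np.cos(yaw)]])
    print(n,c,yaw,"resid",np.round(P-c-L@R.T))
    for x in((-41,41) if n=="rack" else (0,)):
        print(x,np.round([c+R@(x,y) for y in(-123,-41,41,123)]).tolist())
E
```

```text
top green [268. 196. 321.] [484. 106. 112.]
top green [449. 168. 319.] [ 481. -337.  112.]
top red [152.  85. 740.] [817. 358. 112.]
top red [430.  72. 489.] [ 735. -345.  112.]
top red [204. 219. 377.] [453. 265. 112.]
top red [418. 179. 357.] [ 467. -256.  112.]
top yellow [236. 208. 362.] [467. 186. 112.]
top yellow [356. 200. 342.] [ 439. -101.  112.]
top blue [171. 233. 355.] [433. 345. 112.]
top blue [387. 189. 331.] [ 453. -179.  112.]
scene green [253. 285. 381.] [ 486. -343.  112.]
scene green [356. 156. 251.] [489. 100. 112.]
scene red [ 509.  152. 1071.] [827. 326. 112.]
scene red [433. 274. 401.] [ 813. -103.  112.]
scene red [270. 255. 381.] [ 472. -262.  112.]
scene red [376. 114. 233.] [458. 259. 112.]
scene yellow [  16.  156. 2574.] [-280. -384.  112.]
scene yellow [298. 202. 324.] [ 443. -106.  112.]
scene yellow [366. 134. 254.] [473. 180. 112.]
scene blue [284. 228. 324.] [ 458. -185.  112.]
scene blue [384.  95. 205.] [439. 338. 112.]
rack [499.53510888 232.16919537] 0.1863212976100682 resid [[-1.  0.]
 [ 1. -1.]
 [-1.  4.]
 [ 1. -3.]]
-41 [[482.0, 104.0], [467.0, 184.0], [452.0, 265.0], [436.0, 345.0]]
41 [[563.0, 119.0], [547.0, 199.0], [532.0, 280.0], [517.0, 361.0]]
tray [ 462.4264929  -221.75794262] 0.18274213007155557 resid [[-0.  3.]
 [-0. -3.]
 [ 2. -5.]
 [-1.  4.]]
0 [[485.0, -343.0], [470.0, -262.0], [455.0, -181.0], [440.0, -101.0]]
```

Measurements agree to about 5 mm (lids against fitted cells, both cameras). Next, a close wrist look over the rack and then over the tray.

```bash
cat >> h.py <<'E'
from scipy.spatial.transform import Rotation as Rot
YAW=100.6
O=[180,0,YAW]
def wrist(name):
    p=robot.current_tool_pos(); r=robot.current_eef_rot(); im=vision.grab_frame("wrist")
    T=np.eye(4);T[:3,:3]=Rot.from_euler("xyz",r,degrees=True).as_matrix();T[:3,3]=p
    k=vision.calibration("wrist"); E=np.linalg.inv(T@k["T_tool_cam"])
    cv2.imwrite(f"pics/{name}.png",im[:,:,::-1]); np.savez(f"pics/{name}.npz",K=k["mtx"],E=E)
    return im,k["mtx"],E
E
python3 - <<'E'
from h import *
for n,p in(("wrack",(.50,.232,.30)),("wtray",(.463,-.222,.30))):
    robot.move_to(p,O); im,K,E=wrist(n)
    for c,l in lids(im).items():
        for b in l[:3]: print(n,c,np.round(b[:3]),np.round(onz(b[:2],.112,K,E)*1000))
print(robot.current_time_s(),robot.current_joint_positions())
a=np.hstack([cv2.imread("pics/wrack.png")[:,120:520],cv2.imread("pics/wtray.png")[:,120:520]]);cv2.imwrite("pics/w2.png",a)
E
```

```text
wrack green [ 287.  272. 1115.] [485. 110. 112.]
wrack red [ 594.  114. 2504.] [770. 359. 112.]
wrack red [ 282.  144. 1746.] [454. 267. 112.]
wrack yellow [ 284.  212. 1459.] [468. 189. 112.]
wrack blue [ 275.   60. 2214.] [435. 347. 112.]
wtray green [ 312.  270. 1170.] [ 481. -335.  112.]
wtray red [ 605.   92. 2242.] [738. -74. 112.]
wtray red [ 494.  297. 2201.] [ 720. -331.  112.]
wtray red [ 313.  209. 1446.] [ 467. -255.  112.]
wtray yellow [ 314.   60. 2204.] [ 439. -101.  112.]
wtray blue [ 313.  142. 1644.] [ 453. -179.  112.]
4.2583 [-12.73623669  14.89522764  46.11254303  87.90433186 -10.82103625
  81.82149165  44.76003337]
```

View pics/w2.png

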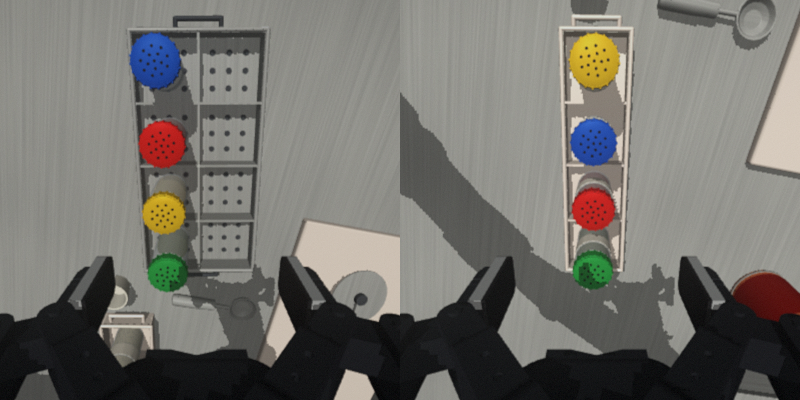

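The wrist view matches: rack lids top to bottom blue, red, yellow, green, and back cells empty. Wrist lid positions agree with the top camera to about 3 mm. Next I'll check the rack rim from this view and transfer the first shaker.

```bash
cat >> h.py <<'E'
SRC={"green":(.481,-.336),"red":(.467,-.2555),"blue":(.453,-.179),"yellow":(.4395,-.101)}
DST={"green":(.563,.119),"yellow":(.5475,.200),"red":(.532,.280),"blue":(.517,.361)}
G=.084   # TCP height at grasp (shaker bottom at .004)
HI=.235
def pick(c):
    x,y=SRC[c]; fingers.gripper_to(1.0)
    robot.move_to((x,y,.20),O); robot.line_to((x,y,G),O,velocity=.12)
    fingers.gripper_to(0.0,force=45); robot.pause(.2)
    print(c,"gap",robot.current_finger_gap(),"tcp",np.round(robot.current_tool_pos(),4))
    robot.line_to((x,y,HI),O,velocity=.12)
    print("gap",robot.current_finger_gap(),"F",np.round(robot.current_contact_force(),2),"t",robot.current_time_s())
def over(c): 
    x,y=DST[c]; robot.line_to((x,y,HI),O,velocity=.22)
def lower(c):
    x,y=DST[c]; robot.line_to((x,y,G+.025),O,velocity=.12)
    hit=robot.line_to((x,y,G-.006),O,velocity=.03,f_stop=4)
    print("contact",hit,np.round(robot.current_tool_pos(),4))
    fingers.gripper_to(.76); robot.pause(.2); robot.line_to((x,y,.20),O,velocity=.12)
    print("gap",robot.current_finger_gap(),"t",robot.current_time_s())
E
python3 - <<'E'
from h import *
d=np.load("pics/wrack.npz")
for p in((248,30),(390,28),(373,270),(266,270),(318,33),(321,268)): print(p,np.round(onz(p,.034,d["K"],d["E"])*1000))
pick("blue"); wrist("held")
E
```

```text
(248, 30) [387. 381.  34.]
(390, 28) [554. 415.  34.]
(373, 270) [617.  89.  34.]
(266, 270) [452.  57.  34.]
(318, 33) [470. 394.  34.]
(321, 268) [536.  77.  34.]
blue gap 0.5804564951131094 tcp [ 0.4533 -0.1791  0.0847]
gap 0.5770497832926933 F [ 0.63  0.02 -1.99] t 8.1417
```

View pics/held.png

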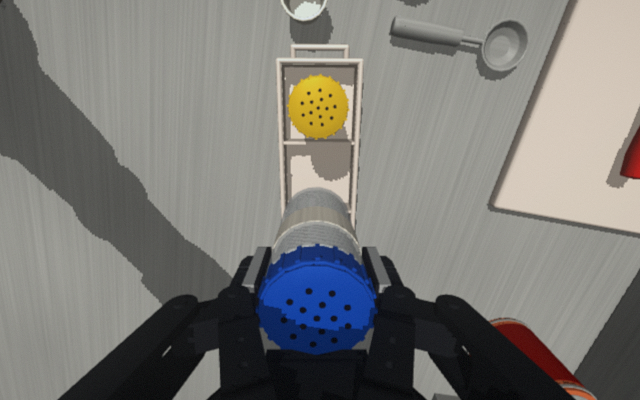

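Blue is held squarely (gap 49 mm) and upright. The wrist-based rack centre is (502, 235) against (500, 232) from the top camera, so I'll shift targets by (+1, +2) mm and place.

```bash
sed -i 's/^G=/DST={k:(x+.001,y+.002) for k,(x,y) in DST.items()}\nG=/' h.py
python3 - <<'E'
from h import *
over("blue"); lower("blue")
x,y=DST["blue"]; robot.line_to((x,y-.06,.30),O); im,K,E=wrist("p1")
for b in lids(im)["blue"]: print(np.round(b[:3]),np.round(onz(b[:2],.112,K,E)*1000), DST["blue"])
E
```

```text
contact True [0.5177 0.3628 0.0848]
gap 0.7577236971716688 t 14.4167
[ 248.  127. 1826.] [436. 348. 112.] (0.518, 0.363)
[ 327.  127. 1747.] [517. 362. 112.] (0.518, 0.363)
```

View pics/p1.png

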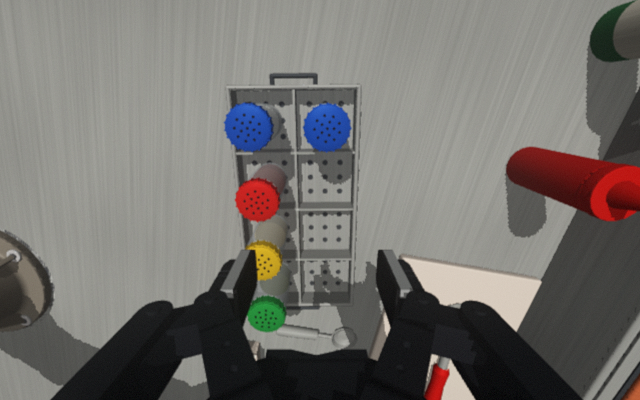

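Blue stands in its cell behind the used blue one, 1 mm from the target and with floor contact at the expected height. Now the other three, with a check on each grip.

Run:
```python
from h import *
for c in("red","yellow","green"):
    pick(c)
    g=robot.current_finger_gap()
    if not .53<g<.63: print("bad grip"); break
    over(c); lower(c)
else:
    robot.line_to((.47,.15,.30),O); robot.move_to((.45,.0,.35),O)
    for cam in("top","scene"):
        im=vision.grab_frame(cam); cv2.imwrite(f"pics/{cam}9.png",im[:,:,::-1])
    robot.move_to((.505,.235,.30),O); im,K,E=wrist("p9")
    for c,l in lids(im).items():
        for b in l[:4]: print(c,np.round(b[:3]),np.round(onz(b[:2],.112,K,E)*1000),DST[c])
print(robot.current_time_s())
```

```text
red gap 0.5758982650032389 tcp [ 0.4673 -0.2558  0.0847]
gap 0.5799039207975485 F [-0.94 -0.24 -2.21] t 20.9333
contact True [0.5327 0.2819 0.0848]
gap 0.764693002457915 t 27.1333
yellow gap 0.5733358498346972 tcp [ 0.4398 -0.1011  0.0846]
gap 0.5756363624674445 F [-0.17 -0.91 -1.05] t 32.0917
contact True [0.548  0.2019 0.0846]
gap 0.7616196762520032 t 37.3
green gap 0.5742283725110872 tcp [ 0.4813 -0.3365  0.0847]
gap 0.5793159951707932 F [-0.42  0.56 -1.64] t 42.75
contact True [0.5637 0.121  0.0848]
gap 0.7552593074302588 t 48.5917
green [ 345.  271. 1167.] [563. 122. 112.] (0.564, 0.121)
green [ 283.  269. 1160.] [485. 110. 112.] (0.564, 0.121)
red [ 593.  110. 2921.] [777. 359. 112.] (0.533, 0.28200000000000003)
red [ 275.  141. 1754.] [455. 267. 112.] (0.533, 0.28200000000000003)
red [ 348.  141. 1743.] [532. 281. 112.] (0.533, 0.28200000000000003)
red [449. 372. 330.] [747. -17. 112.] (0.533, 0.28200000000000003)
yellow [ 346.  209. 1454.] [547. 204. 112.] (0.5485, 0.202)
yellow [ 278.  209. 1453.] [469. 189. 112.] (0.5485, 0.202)
blue [ 351.   56. 2246.] [517. 362. 112.] (0.518, 0.363)
blue [ 267.   56. 2243.] [435. 347. 112.] (0.518, 0.363)
51.4833
```

View pics/p9.png

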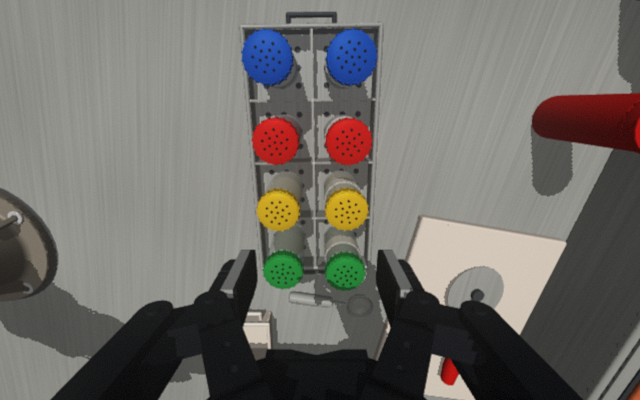

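View pics/scene9.png

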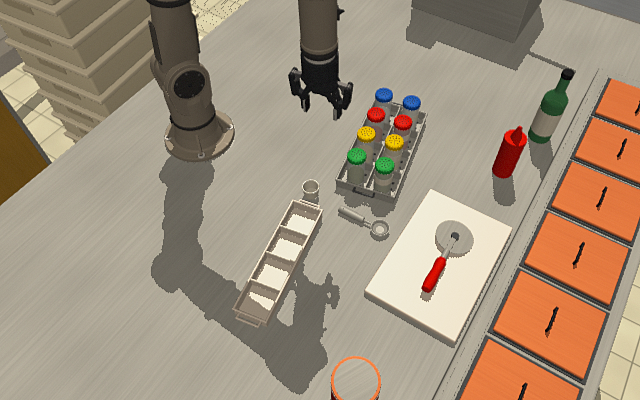

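Both views show all four pairs matched, upright and centred in their cells. The tray is empty and the gripper is clear of everything.

```bash
python3 -c "
from station import workorder
workorder.close_job()"
```

```text
the job is handed in; nothing more can be done
```

All four full shakers now stand in the rack's back row, each behind the shaker in use with the same lid colour: blue, red, yellow, green from +y to −y. I gripped each one from above, lowered it until it touched the cell floor and then released it. I handed the job in at about 51 s of the 99 s allowed; no verdict was reported.

- **Placing:** in the last wrist picture the full lids are within about 2 mm of their targets, and all four floor contacts came at the expected height.
- **Shakers in use:** they measured the same as before to within 1 mm, and everything looks upright with the gripper clear.
- **Disagreements:** the cameras differed by 3–6 mm on absolute position, well inside the 16 mm tolerance. The recognition networks mixed up a few colours, so I used colour segmentation checked against the pictures.

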